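# Service the roller track for the drying boards

## Robot

A 6-joint arm with a two-finger parallel gripper is mounted at the origin on the work surface. World frame = base frame: x ahead of the robot, y to its left, z up, the work surface at z = 0. Lengths are in m, angles in rad, forces in N, time in s.
With the tool pointing down it reaches from about 0.425 to 1.125 m from the base axis. Payload 14.9 kg.
Tool frame: the origin (TCP) lies on the centre line of the jaws, within the pads' length; the fingertips stand 22 mm ahead of it and the grasp point (between the pads) lies 3 mm ahead of it; x points along the fingers, z is the direction in which the jaws open and shut, and the axes are right-handed (so a half turn about x gives the same grasp; the last joint's range is limited). The gripper opens to 91 mm and grips with 3 to 60 N. Pads are 32 mm wide; open, the fingers measure 118 mm over their backs; the gripper's body (76 mm by 178 mm) begins 60 mm behind the grasp point.
Start: joints at [-1.332, 0.379, 1.734, -0, 1.028, -0.033], TCP at [0.188, -0.674, 0.236] pointing down, gripper open.
Joint ranges: [-2.77, 2.77], [-0.74, 2.19], [0, 2.66], [-1.06, 4.2], [0.31, 2.87], [-3.08, 3.08]. Speed limits (rad/s): [1.89, 1.89, 2.39, 3.14, 3.14, 3.14].

## Interface

Orientations are given as a unit quaternion [w, x, y, z].
In Python, from station import robot, cams gives the robot as it stands.
- The arm moves only by the tool step_arm, never from a script. Its argument "motion" is a list of rows, each a list of 7 numbers: the finger opening in cm, from 0 to 9.12, then the shift along the tool's x, y, z in cm, then the turn, a rotation vector about the tool's x, y, z in rad. A call has 1 to 20 rows; each row is the pose to reach, as a shift and turn from the pose commanded when the call began, along the tool's axes at that moment; what a row does not reach only later rows make up. A row lasts 1/8 s, in which the tool goes at most 62.5 mm and 10.7 degrees, less where a joint would pass 70% of its speed; a pose out of reach is approached as far as the arm can. A call with a gripper value outside its range is refused whole. The fingers move at their own pace and stop on an object; "squeeze" is the grip in N (left out, the last holds). Time passes only in rows, so rows that repeat a pose let the fingers close. It gives the time, the measured TCP pose, the force and the opening at its end, in the units of the state.
- robot.state(): the state, without advancing time (a new reading comes with each control period).
- cams.read_camera(name): name is "scene" or "top"; returns the picture (420x560x3 uint8, red, green, blue); there is no depth.
- cams.camera_params(name): a dict with "fx", "fy", "cx", "cy" (pixels), "k1" (the pictures are not rectified: a ray, as slopes to the right and down, at radius r is drawn at 1 + k1 r^2 times it, then the intrinsics apply), "rvec" (rotation vector, rad) and "tvec" (3), from world to camera coordinates, as OpenCV has them. Camera axes: x right, y down, z forward; pixel columns grow to the right and rows downward; lengths in m; the calibration is good to about 2 mm. A picture is of the moment at which its call begins. camera_params takes no time and is no camera call.
- robot.job_done(): hands the job in, once; it reports no verdict.
The state is a dict: "t": time; "joint_positions": joint angles; "joint_velocities": joint speeds; "effort": joint torques, N m; "tcp_pos": TCP position; "tool_rot": TCP orientation; "contact_force": force on the tool from outside, world axes, zero at the start; "moment": the same for the moment, N m; "opening": finger opening in m.
Only numpy, scipy, OpenCV 4.12 (cv2) and the standard library are available. Lean on these libraries where they do the work, as an engineer would, in place of code of your own. Each camera call takes 0.05 s, during which the arm holds its last target. There are 200 camera calls.

## Task

Give every wheel, the orange ones in the roller track and the blue spares on the green mat, a good spin on its axle, well away from where it stood, and drop each roller unit whose wheel binds instead of running on into the red bin. Leave the sound orange ones in the track and fill every empty pocket, those empty from the start included, with a sound blue spare set upright and fully down. Leave the spares you do not need standing by the mat, and do not push the loose clay plaque.

Things in the scene. Friction and masses are not known exactly. Their poses are not given: they have to be found in the camera images.
- track: Fixed roller track 68 x 315 mm, long along its y. 5 pockets 52 (x) x 57 (y) mm, centres at x = 0, y = -124, -62, 0, 62, 124 mm; floor 20 mm above the table, walls and dividers 12 mm higher. A foot plate has 4 mm play each side in x, 3.5 in y; a seated unit stands on the floor, its x along the track's x. Origin: centre of underside
- roller_a: Roller unit, 68 mm tall, 0.3 kg: steel foot plate 44 (x) x 50 (y) x 10 mm; two grey cheeks 10 to 54 mm up, 44 mm long, 34 mm over their outer faces across x (grip there from above); between them a wheel with orange tyre, 48 mm dia, 20 wide, axle along x 44 mm up. Origin: centre of underside, z up; half turn alike. Used unit, starts in some pocket of the track; may be absent
- roller_a_wheel (a joint): Angle (rad, counts over many turns) of roller_a's wheel; starts within 0.1 of 0. Tread has 4 cross marks (white, yellow, white, black). A light quick rub (1 mm deep) along the tread top (unit's y, 0.2 m/s) with closed fingertips turns any wheel; a sound one then runs on for seconds, one that binds stops within 0.1 s of being let go
- roller_b: Roller unit, 68 mm tall, 0.3 kg: steel foot plate 44 (x) x 50 (y) x 10 mm; two grey cheeks 10 to 54 mm up, 44 mm long, 34 mm over their outer faces across x (grip there from above); between them a wheel with orange tyre, 48 mm dia, 20 wide, axle along x 44 mm up. Origin: centre of underside, z up; half turn alike. Used unit, starts in some pocket of the track; may be absent
- roller_b_wheel (a joint): Angle (rad, counts over many turns) of roller_b's wheel; starts within 0.1 of 0. Tread has 4 cross marks (white, yellow, white, black). A light quick rub (1 mm deep) along the tread top (unit's y, 0.2 m/s) with closed fingertips turns any wheel; a sound one then runs on for seconds, one that binds stops within 0.1 s of being let go
- roller_c: Roller unit, 68 mm tall, 0.3 kg: steel foot plate 44 (x) x 50 (y) x 10 mm; two grey cheeks 10 to 54 mm up, 44 mm long, 34 mm over their outer faces across x (grip there from above); between them a wheel with orange tyre, 48 mm dia, 20 wide, axle along x 44 mm up. Origin: centre of underside, z up; half turn alike. Used unit, starts in some pocket of the track; may be absent
- roller_c_wheel (a joint): Angle (rad, counts over many turns) of roller_c's wheel; starts within 0.1 of 0. Tread has 4 cross marks (white, yellow, white, black). A light quick rub (1 mm deep) along the tread top (unit's y, 0.2 m/s) with closed fingertips turns any wheel; a sound one then runs on for seconds, one that binds stops within 0.1 s of being let go
- roller_d: Roller unit, 68 mm tall, 0.3 kg: steel foot plate 44 (x) x 50 (y) x 10 mm; two grey cheeks 10 to 54 mm up, 44 mm long, 34 mm over their outer faces across x (grip there from above); between them a wheel with orange tyre, 48 mm dia, 20 wide, axle along x 44 mm up. Origin: centre of underside, z up; half turn alike. Used unit, starts in some pocket of the track; may be absent
- roller_d_wheel (a joint): Angle (rad, counts over many turns) of roller_d's wheel; starts within 0.1 of 0. Tread has 4 cross marks (white, yellow, white, black). A light quick rub (1 mm deep) along the tread top (unit's y, 0.2 m/s) with closed fingertips turns any wheel; a sound one then runs on for seconds, one that binds stops within 0.1 s of being let go
- roller_e: Roller unit, 68 mm tall, 0.3 kg: steel foot plate 44 (x) x 50 (y) x 10 mm; two grey cheeks 10 to 54 mm up, 44 mm long, 34 mm over their outer faces across x (grip there from above); between them a wheel with orange tyre, 48 mm dia, 20 wide, axle along x 44 mm up. Origin: centre of underside, z up; half turn alike. Used unit, starts in some pocket of the track; may be absent
- roller_e_wheel (a joint): Angle (rad, counts over many turns) of roller_e's wheel; starts within 0.1 of 0. Tread has 4 cross marks (white, yellow, white, black). A light quick rub (1 mm deep) along the tread top (unit's y, 0.2 m/s) with closed fingertips turns any wheel; a sound one then runs on for seconds, one that binds stops within 0.1 s of being let go
- spare_a: Roller unit, 68 mm tall, 0.3 kg: steel foot plate 44 (x) x 50 (y) x 10 mm; two grey cheeks 10 to 54 mm up, 44 mm long, 34 mm over their outer faces across x (grip there from above); between them a wheel with blue tyre, 48 mm dia, 20 wide, axle along x 44 mm up. Origin: centre of underside, z up; half turn alike. Spare, starts on the mat
- spare_a_wheel (a joint): Angle (rad, counts over many turns) of spare_a's wheel; starts within 0.1 of 0. Tread has 4 cross marks (white, yellow, white, black). A light quick rub (1 mm deep) along the tread top (unit's y, 0.2 m/s) with closed fingertips turns any wheel; a sound one then runs on for seconds, one that binds stops within 0.1 s of being let go
- spare_b: Roller unit, 68 mm tall, 0.3 kg: steel foot plate 44 (x) x 50 (y) x 10 mm; two grey cheeks 10 to 54 mm up, 44 mm long, 34 mm over their outer faces across x (grip there from above); between them a wheel with blue tyre, 48 mm dia, 20 wide, axle along x 44 mm up. Origin: centre of underside, z up; half turn alike. Spare, starts on the mat
- spare_b_wheel (a joint): Angle (rad, counts over many turns) of spare_b's wheel; starts within 0.1 of 0. Tread has 4 cross marks (white, yellow, white, black). A light quick rub (1 mm deep) along the tread top (unit's y, 0.2 m/s) with closed fingertips turns any wheel; a sound one then runs on for seconds, one that binds stops within 0.1 s of being let go
- spare_c: Roller unit, 68 mm tall, 0.3 kg: steel foot plate 44 (x) x 50 (y) x 10 mm; two grey cheeks 10 to 54 mm up, 44 mm long, 34 mm over their outer faces across x (grip there from above); between them a wheel with blue tyre, 48 mm dia, 20 wide, axle along x 44 mm up. Origin: centre of underside, z up; half turn alike. Spare, starts on the mat
- spare_c_wheel (a joint): Angle (rad, counts over many turns) of spare_c's wheel; starts within 0.1 of 0. Tread has 4 cross marks (white, yellow, white, black). A light quick rub (1 mm deep) along the tread top (unit's y, 0.2 m/s) with closed fingertips turns any wheel; a sound one then runs on for seconds, one that binds stops within 0.1 s of being let go
- spare_d: Roller unit, 68 mm tall, 0.3 kg: steel foot plate 44 (x) x 50 (y) x 10 mm; two grey cheeks 10 to 54 mm up, 44 mm long, 34 mm over their outer faces across x (grip there from above); between them a wheel with blue tyre, 48 mm dia, 20 wide, axle along x 44 mm up. Origin: centre of underside, z up; half turn alike. Spare, starts on the mat
- spare_d_wheel (a joint): Angle (rad, counts over many turns) of spare_d's wheel; starts within 0.1 of 0. Tread has 4 cross marks (white, yellow, white, black). A light quick rub (1 mm deep) along the tread top (unit's y, 0.2 m/s) with closed fingertips turns any wheel; a sound one then runs on for seconds, one that binds stops within 0.1 s of being let go
- spare_e: Roller unit, 68 mm tall, 0.3 kg: steel foot plate 44 (x) x 50 (y) x 10 mm; two grey cheeks 10 to 54 mm up, 44 mm long, 34 mm over their outer faces across x (grip there from above); between them a wheel with blue tyre, 48 mm dia, 20 wide, axle along x 44 mm up. Origin: centre of underside, z up; half turn alike. Spare, starts on the mat
- spare_e_wheel (a joint): Angle (rad, counts over many turns) of spare_e's wheel; starts within 0.1 of 0. Tread has 4 cross marks (white, yellow, white, black). A light quick rub (1 mm deep) along the tread top (unit's y, 0.2 m/s) with closed fingertips turns any wheel; a sound one then runs on for seconds, one that binds stops within 0.1 s of being let go
- mat: fixed flat green mat 100 x 310 mm (long along its y), 3 mm thick, where the spares stand in a row; origin: centre of its underside
- bin: loose red open reject bin, 150 (x) x 200 (y) x 70 mm outside, walls and floor 5 mm, 0.7 kg; origin: centre of its underside
- plaque: bystander: soft unfired clay plaque, disc 110 mm diameter, 32 mm high, loose beyond the mat and bin; origin: centre of the underside

How it is judged:
On the way:
1. every wheel present has been spun (turned over 0.35 rad from its zero) ((value of joint roller_a_wheel above 0.35 rad or value of joint roller_a_wheel below -0.35 rad) and (value of joint roller_b_wheel above 0.35 rad or value of joint roller_b_wheel below -0.35 rad) and (value of joint roller_c_wheel above 0.35 rad or value of joint roller_c_wheel below -0.35 rad) and (value of joint roller_d_wheel above 0.35 rad or value of joint roller_d_wheel below -0.35 rad) and (value of joint roller_e_wheel above 0.35 rad or value of joint roller_e_wheel below -0.35 rad) and (value of joint spare_a_wheel above 0.35 rad or value of joint spare_a_wheel below -0.35 rad) and (value of joint spare_b_wheel above 0.35 rad or value of joint spare_b_wheel below -0.35 rad) and (value of joint spare_c_wheel above 0.35 rad or value of joint spare_c_wheel below -0.35 rad) and (value of joint spare_d_wheel above 0.35 rad or value of joint spare_d_wheel below -0.35 rad) and (value of joint spare_e_wheel above 0.35 rad or value of joint spare_e_wheel below -0.35 rad)).
At the end, for the whole second after the job is handed in: All 5 pockets hold a sound orange or blue unit (7 mm of centre in x and y, 4 mm of the floor, upright to 0.1 rad); all sound orange units are in pockets; all binding units lie at rest in the bin; unused sound spares stand upright on the mat or table, under 0.22 m from the mat centre (((y of roller_a in the frame of track between -0.131 and -0.117 m and x of roller_a in the frame of track between -0.007 and 0.007 m and z of roller_a in the frame of track between 0.016 and 0.024 m and angle between roller_a's own z axis and vertical below 0.1 rad) or (y of roller_c in the frame of track between -0.131 and -0.117 m and x of roller_c in the frame of track between -0.007 and 0.007 m and z of roller_c in the frame of track between 0.016 and 0.024 m and angle between roller_c's own z axis and vertical below 0.1 rad) or (y of roller_d in the frame of track between -0.131 and -0.117 m and x of roller_d in the frame of track between -0.007 and 0.007 m and z of roller_d in the frame of track between 0.016 and 0.024 m and angle between roller_d's own z axis and vertical below 0.1 rad) or (y of spare_a in the frame of track between -0.131 and -0.117 m and x of spare_a in the frame of track between -0.007 and 0.007 m and z of spare_a in the frame of track between 0.016 and 0.024 m and angle between spare_a's own z axis and vertical below 0.1 rad) or (y of spare_b in the frame of track between -0.131 and -0.117 m and x of spare_b in the frame of track between -0.007 and 0.007 m and z of spare_b in the frame of track between 0.016 and 0.024 m and angle between spare_b's own z axis and vertical below 0.1 rad) or (y of spare_c in the frame of track between -0.131 and -0.117 m and x of spare_c in the frame of track between -0.007 and 0.007 m and z of spare_c in the frame of track between 0.016 and 0.024 m and angle between spare_c's own z axis and vertical below 0.1 rad) or (y of spare_e in the frame of track between -0.131 and -0.117 m and x of spare_e in the frame of track between -0.007 and 0.007 m and z of spare_e in the frame of track between 0.016 and 0.024 m and angle between spare_e's own z axis and vertical below 0.1 rad)) and ((y of roller_a in the frame of track between -0.069 and -0.055 m and x of roller_a in the frame of track between -0.007 and 0.007 m and z of roller_a in the frame of track between 0.016 and 0.024 m and angle between roller_a's own z axis and vertical below 0.1 rad) or (y of roller_c in the frame of track between -0.069 and -0.055 m and x of roller_c in the frame of track between -0.007 and 0.007 m and z of roller_c in the frame of track between 0.016 and 0.024 m and angle between roller_c's own z axis and vertical below 0.1 rad) or (y of roller_d in the frame of track between -0.069 and -0.055 m and x of roller_d in the frame of track between -0.007 and 0.007 m and z of roller_d in the frame of track between 0.016 and 0.024 m and angle between roller_d's own z axis and vertical below 0.1 rad) or (y of spare_a in the frame of track between -0.069 and -0.055 m and x of spare_a in the frame of track between -0.007 and 0.007 m and z of spare_a in the frame of track between 0.016 and 0.024 m and angle between spare_a's own z axis and vertical below 0.1 rad) or (y of spare_b in the frame of track between -0.069 and -0.055 m and x of spare_b in the frame of track between -0.007 and 0.007 m and z of spare_b in the frame of track between 0.016 and 0.024 m and angle between spare_b's own z axis and vertical below 0.1 rad) or (y of spare_c in the frame of track between -0.069 and -0.055 m and x of spare_c in the frame of track between -0.007 and 0.007 m and z of spare_c in the frame of track between 0.016 and 0.024 m and angle between spare_c's own z axis and vertical below 0.1 rad) or (y of spare_e in the frame of track between -0.069 and -0.055 m and x of spare_e in the frame of track between -0.007 and 0.007 m and z of spare_e in the frame of track between 0.016 and 0.024 m and angle between spare_e's own z axis and vertical below 0.1 rad)) and ((y of roller_a in the frame of track between -0.007 and 0.007 m and x of roller_a in the frame of track between -0.007 and 0.007 m and z of roller_a in the frame of track between 0.016 and 0.024 m and angle between roller_a's own z axis and vertical below 0.1 rad) or (y of roller_c in the frame of track between -0.007 and 0.007 m and x of roller_c in the frame of track between -0.007 and 0.007 m and z of roller_c in the frame of track between 0.016 and 0.024 m and angle between roller_c's own z axis and vertical below 0.1 rad) or (y of roller_d in the frame of track between -0.007 and 0.007 m and x of roller_d in the frame of track between -0.007 and 0.007 m and z of roller_d in the frame of track between 0.016 and 0.024 m and angle between roller_d's own z axis and vertical below 0.1 rad) or (y of spare_a in the frame of track between -0.007 and 0.007 m and x of spare_a in the frame of track between -0.007 and 0.007 m and z of spare_a in the frame of track between 0.016 and 0.024 m and angle between spare_a's own z axis and vertical below 0.1 rad) or (y of spare_b in the frame of track between -0.007 and 0.007 m and x of spare_b in the frame of track between -0.007 and 0.007 m and z of spare_b in the frame of track between 0.016 and 0.024 m and angle between spare_b's own z axis and vertical below 0.1 rad) or (y of spare_c in the frame of track between -0.007 and 0.007 m and x of spare_c in the frame of track between -0.007 and 0.007 m and z of spare_c in the frame of track between 0.016 and 0.024 m and angle between spare_c's own z axis and vertical below 0.1 rad) or (y of spare_e in the frame of track between -0.007 and 0.007 m and x of spare_e in the frame of track between -0.007 and 0.007 m and z of spare_e in the frame of track between 0.016 and 0.024 m and angle between spare_e's own z axis and vertical below 0.1 rad)) and ((y of roller_a in the frame of track between 0.055 and 0.069 m and x of roller_a in the frame of track between -0.007 and 0.007 m and z of roller_a in the frame of track between 0.016 and 0.024 m and angle between roller_a's own z axis and vertical below 0.1 rad) or (y of roller_c in the frame of track between 0.055 and 0.069 m and x of roller_c in the frame of track between -0.007 and 0.007 m and z of roller_c in the frame of track between 0.016 and 0.024 m and angle between roller_c's own z axis and vertical below 0.1 rad) or (y of roller_d in the frame of track between 0.055 and 0.069 m and x of roller_d in the frame of track between -0.007 and 0.007 m and z of roller_d in the frame of track between 0.016 and 0.024 m and angle between roller_d's own z axis and vertical below 0.1 rad) or (y of spare_a in the frame of track between 0.055 and 0.069 m and x of spare_a in the frame of track between -0.007 and 0.007 m and z of spare_a in the frame of track between 0.016 and 0.024 m and angle between spare_a's own z axis and vertical below 0.1 rad) or (y of spare_b in the frame of track between 0.055 and 0.069 m and x of spare_b in the frame of track between -0.007 and 0.007 m and z of spare_b in the frame of track between 0.016 and 0.024 m and angle between spare_b's own z axis and vertical below 0.1 rad) or (y of spare_c in the frame of track between 0.055 and 0.069 m and x of spare_c in the frame of track between -0.007 and 0.007 m and z of spare_c in the frame of track between 0.016 and 0.024 m and angle between spare_c's own z axis and vertical below 0.1 rad) or (y of spare_e in the frame of track between 0.055 and 0.069 m and x of spare_e in the frame of track between -0.007 and 0.007 m and z of spare_e in the frame of track between 0.016 and 0.024 m and angle between spare_e's own z axis and vertical below 0.1 rad)) and ((y of roller_a in the frame of track between 0.117 and 0.131 m and x of roller_a in the frame of track between -0.007 and 0.007 m and z of roller_a in the frame of track between 0.016 and 0.024 m and angle between roller_a's own z axis and vertical below 0.1 rad) or (y of roller_c in the frame of track between 0.117 and 0.131 m and x of roller_c in the frame of track between -0.007 and 0.007 m and z of roller_c in the frame of track between 0.016 and 0.024 m and angle between roller_c's own z axis and vertical below 0.1 rad) or (y of roller_d in the frame of track between 0.117 and 0.131 m and x of roller_d in the frame of track between -0.007 and 0.007 m and z of roller_d in the frame of track between 0.016 and 0.024 m and angle between roller_d's own z axis and vertical below 0.1 rad) or (y of spare_a in the frame of track between 0.117 and 0.131 m and x of spare_a in the frame of track between -0.007 and 0.007 m and z of spare_a in the frame of track between 0.016 and 0.024 m and angle between spare_a's own z axis and vertical below 0.1 rad) or (y of spare_b in the frame of track between 0.117 and 0.131 m and x of spare_b in the frame of track between -0.007 and 0.007 m and z of spare_b in the frame of track between 0.016 and 0.024 m and angle between spare_b's own z axis and vertical below 0.1 rad) or (y of spare_c in the frame of track between 0.117 and 0.131 m and x of spare_c in the frame of track between -0.007 and 0.007 m and z of spare_c in the frame of track between 0.016 and 0.024 m and angle between spare_c's own z axis and vertical below 0.1 rad) or (y of spare_e in the frame of track between 0.117 and 0.131 m and x of spare_e in the frame of track between -0.007 and 0.007 m and z of spare_e in the frame of track between 0.016 and 0.024 m and angle between spare_e's own z axis and vertical below 0.1 rad)) and ((y of roller_a in the frame of track between -0.131 and -0.117 m and x of roller_a in the frame of track between -0.007 and 0.007 m and z of roller_a in the frame of track between 0.016 and 0.024 m and angle between roller_a's own z axis and vertical below 0.1 rad) or (y of roller_a in the frame of track between -0.069 and -0.055 m and x of roller_a in the frame of track between -0.007 and 0.007 m and z of roller_a in the frame of track between 0.016 and 0.024 m and angle between roller_a's own z axis and vertical below 0.1 rad) or (y of roller_a in the frame of track between -0.007 and 0.007 m and x of roller_a in the frame of track between -0.007 and 0.007 m and z of roller_a in the frame of track between 0.016 and 0.024 m and angle between roller_a's own z axis and vertical below 0.1 rad) or (y of roller_a in the frame of track between 0.055 and 0.069 m and x of roller_a in the frame of track between -0.007 and 0.007 m and z of roller_a in the frame of track between 0.016 and 0.024 m and angle between roller_a's own z axis and vertical below 0.1 rad) or (y of roller_a in the frame of track between 0.117 and 0.131 m and x of roller_a in the frame of track between -0.007 and 0.007 m and z of roller_a in the frame of track between 0.016 and 0.024 m and angle between roller_a's own z axis and vertical below 0.1 rad)) and ((y of roller_c in the frame of track between -0.131 and -0.117 m and x of roller_c in the frame of track between -0.007 and 0.007 m and z of roller_c in the frame of track between 0.016 and 0.024 m and angle between roller_c's own z axis and vertical below 0.1 rad) or (y of roller_c in the frame of track between -0.069 and -0.055 m and x of roller_c in the frame of track between -0.007 and 0.007 m and z of roller_c in the frame of track between 0.016 and 0.024 m and angle between roller_c's own z axis and vertical below 0.1 rad) or (y of roller_c in the frame of track between -0.007 and 0.007 m and x of roller_c in the frame of track between -0.007 and 0.007 m and z of roller_c in the frame of track between 0.016 and 0.024 m and angle between roller_c's own z axis and vertical below 0.1 rad) or (y of roller_c in the frame of track between 0.055 and 0.069 m and x of roller_c in the frame of track between -0.007 and 0.007 m and z of roller_c in the frame of track between 0.016 and 0.024 m and angle between roller_c's own z axis and vertical below 0.1 rad) or (y of roller_c in the frame of track between 0.117 and 0.131 m and x of roller_c in the frame of track between -0.007 and 0.007 m and z of roller_c in the frame of track between 0.016 and 0.024 m and angle between roller_c's own z axis and vertical below 0.1 rad)) and ((y of roller_d in the frame of track between -0.131 and -0.117 m and x of roller_d in the frame of track between -0.007 and 0.007 m and z of roller_d in the frame of track between 0.016 and 0.024 m and angle between roller_d's own z axis and vertical below 0.1 rad) or (y of roller_d in the frame of track between -0.069 and -0.055 m and x of roller_d in the frame of track between -0.007 and 0.007 m and z of roller_d in the frame of track between 0.016 and 0.024 m and angle between roller_d's own z axis and vertical below 0.1 rad) or (y of roller_d in the frame of track between -0.007 and 0.007 m and x of roller_d in the frame of track between -0.007 and 0.007 m and z of roller_d in the frame of track between 0.016 and 0.024 m and angle between roller_d's own z axis and vertical below 0.1 rad) or (y of roller_d in the frame of track between 0.055 and 0.069 m and x of roller_d in the frame of track between -0.007 and 0.007 m and z of roller_d in the frame of track between 0.016 and 0.024 m and angle between roller_d's own z axis and vertical below 0.1 rad) or (y of roller_d in the frame of track between 0.117 and 0.131 m and x of roller_d in the frame of track between -0.007 and 0.007 m and z of roller_d in the frame of track between 0.016 and 0.024 m and angle between roller_d's own z axis and vertical below 0.1 rad)) and x of roller_b in the frame of bin between -0.075 and 0.075 m and y of roller_b in the frame of bin between -0.1 and 0.1 m and z of each of roller_b, roller_e, spare_d in the frame of bin below 0.065 m and linear speed of each of roller_b, roller_e, spare_d below 0.05 m/s and x of roller_e in the frame of bin between -0.075 and 0.075 m and y of roller_e in the frame of bin between -0.1 and 0.1 m and x of spare_d in the frame of bin between -0.075 and 0.075 m and y of spare_d in the frame of bin between -0.1 and 0.1 m and ((y of spare_a in the frame of track between -0.131 and -0.117 m and x of spare_a in the frame of track between -0.007 and 0.007 m and z of spare_a in the frame of track between 0.016 and 0.024 m and angle between spare_a's own z axis and vertical below 0.1 rad) or (y of spare_a in the frame of track between -0.069 and -0.055 m and x of spare_a in the frame of track between -0.007 and 0.007 m and z of spare_a in the frame of track between 0.016 and 0.024 m and angle between spare_a's own z axis and vertical below 0.1 rad) or (y of spare_a in the frame of track between -0.007 and 0.007 m and x of spare_a in the frame of track between -0.007 and 0.007 m and z of spare_a in the frame of track between 0.016 and 0.024 m and angle between spare_a's own z axis and vertical below 0.1 rad) or (y of spare_a in the frame of track between 0.055 and 0.069 m and x of spare_a in the frame of track between -0.007 and 0.007 m and z of spare_a in the frame of track between 0.016 and 0.024 m and angle between spare_a's own z axis and vertical below 0.1 rad) or (y of spare_a in the frame of track between 0.117 and 0.131 m and x of spare_a in the frame of track between -0.007 and 0.007 m and z of spare_a in the frame of track between 0.016 and 0.024 m and angle between spare_a's own z axis and vertical below 0.1 rad) or (horizontal distance between spare_a and mat below 0.22 m and height (world z) of spare_a below 0.012 m and angle between spare_a's own z axis and vertical below 0.1 rad)) and ((y of spare_b in the frame of track between -0.131 and -0.117 m and x of spare_b in the frame of track between -0.007 and 0.007 m and z of spare_b in the frame of track between 0.016 and 0.024 m and angle between spare_b's own z axis and vertical below 0.1 rad) or (y of spare_b in the frame of track between -0.069 and -0.055 m and x of spare_b in the frame of track between -0.007 and 0.007 m and z of spare_b in the frame of track between 0.016 and 0.024 m and angle between spare_b's own z axis and vertical below 0.1 rad) or (y of spare_b in the frame of track between -0.007 and 0.007 m and x of spare_b in the frame of track between -0.007 and 0.007 m and z of spare_b in the frame of track between 0.016 and 0.024 m and angle between spare_b's own z axis and vertical below 0.1 rad) or (y of spare_b in the frame of track between 0.055 and 0.069 m and x of spare_b in the frame of track between -0.007 and 0.007 m and z of spare_b in the frame of track between 0.016 and 0.024 m and angle between spare_b's own z axis and vertical below 0.1 rad) or (y of spare_b in the frame of track between 0.117 and 0.131 m and x of spare_b in the frame of track between -0.007 and 0.007 m and z of spare_b in the frame of track between 0.016 and 0.024 m and angle between spare_b's own z axis and vertical below 0.1 rad) or (horizontal distance between spare_b and mat below 0.22 m and height (world z) of spare_b below 0.012 m and angle between spare_b's own z axis and vertical below 0.1 rad)) and ((y of spare_c in the frame of track between -0.131 and -0.117 m and x of spare_c in the frame of track between -0.007 and 0.007 m and z of spare_c in the frame of track between 0.016 and 0.024 m and angle between spare_c's own z axis and vertical below 0.1 rad) or (y of spare_c in the frame of track between -0.069 and -0.055 m and x of spare_c in the frame of track between -0.007 and 0.007 m and z of spare_c in the frame of track between 0.016 and 0.024 m and angle between spare_c's own z axis and vertical below 0.1 rad) or (y of spare_c in the frame of track between -0.007 and 0.007 m and x of spare_c in the frame of track between -0.007 and 0.007 m and z of spare_c in the frame of track between 0.016 and 0.024 m and angle between spare_c's own z axis and vertical below 0.1 rad) or (y of spare_c in the frame of track between 0.055 and 0.069 m and x of spare_c in the frame of track between -0.007 and 0.007 m and z of spare_c in the frame of track between 0.016 and 0.024 m and angle between spare_c's own z axis and vertical below 0.1 rad) or (y of spare_c in the frame of track between 0.117 and 0.131 m and x of spare_c in the frame of track between -0.007 and 0.007 m and z of spare_c in the frame of track between 0.016 and 0.024 m and angle between spare_c's own z axis and vertical below 0.1 rad) or (horizontal distance between spare_c and mat below 0.22 m and height (world z) of spare_c below 0.012 m and angle between spare_c's own z axis and vertical below 0.1 rad)) and ((y of spare_e in the frame of track between -0.131 and -0.117 m and x of spare_e in the frame of track between -0.007 and 0.007 m and z of spare_e in the frame of track between 0.016 and 0.024 m and angle between spare_e's own z axis and vertical below 0.1 rad) or (y of spare_e in the frame of track between -0.069 and -0.055 m and x of spare_e in the frame of track between -0.007 and 0.007 m and z of spare_e in the frame of track between 0.016 and 0.024 m and angle between spare_e's own z axis and vertical below 0.1 rad) or (y of spare_e in the frame of track between -0.007 and 0.007 m and x of spare_e in the frame of track between -0.007 and 0.007 m and z of spare_e in the frame of track between 0.016 and 0.024 m and angle between spare_e's own z axis and vertical below 0.1 rad) or (y of spare_e in the frame of track between 0.055 and 0.069 m and x of spare_e in the frame of track between -0.007 and 0.007 m and z of spare_e in the frame of track between 0.016 and 0.024 m and angle between spare_e's own z axis and vertical below 0.1 rad) or (y of spare_e in the frame of track between 0.117 and 0.131 m and x of spare_e in the frame of track between -0.007 and 0.007 m and z of spare_e in the frame of track between 0.016 and 0.024 m and angle between spare_e's own z axis and vertical below 0.1 rad) or (horizontal distance between spare_e and mat below 0.22 m and height (world z) of spare_e below 0.012 m and angle between spare_e's own z axis and vertical below 0.1 rad))); the robot touches nothing.
It fails at once if the loose clay plaque is pushed more than 20 mm (distance of plaque from where it was at the start of the episode above 0.02 m).
Of roller_a, roller_b, roller_c, roller_d, roller_e only 3 to 4 are there at a start; the rules pass over those that are not, and their reading is None.
At some moment in a run one of bin, spare_a, spare_b, spare_c, spare_d, spare_e may be knocked a few centimetres aside while the robot is not near it.
It also fails if it takes over 210 s, if anything falls off the work surface, if the arm or the gripper's body presses on something with over 40 N, if the wrist force passes 120 N, or if a joint passes its speed limit or range.

## Working session

There is one attempt and no reset: what is moved stays moved. The work goes in short steps, Python scripts to look and compute and a tool call to move; the robot and the scene stay as the last step left them, time stands still between calls to the robot, and variables do not carry over. Pictures are saved under pics/ and viewed, about 12 in all and at most 16, crops included, and the job is handed in when it is done.

Besides the shell and the picture viewer there is one more tool, called after ">>>" by a JSON object that holds its "method" and its "body". step_arm: Moves the arm, as the interface text tells. Its arguments: {"type":"object","properties":{"motion":{"type":"array","items":{"type":"array","items":{"type":"number"}}},"squeeze":{"type":"number"}},"required":["motion"]}

```bash
mkdir -p pics
python3 - <<'E'
from station import robot, cams
import cv2, numpy as np
s=robot.state(); print({k:np.round(v,3) for k,v in s.items()})
for n in("scene","top"):
    p=cams.camera_params(n); print(n,{k:np.round(v,4) for k,v in p.items()})
    cv2.imwrite(f"pics/{n}0.png",cams.read_camera(n)[:,:,::-1])
E
```

```text
{'t': np.float64(0.0), 'joint_positions': array([-1.332,  0.379,  1.735,  0.   ,  1.029, -0.033]), 'joint_velocities': array([ 0.001, -0.001, -0.004, -0.001,  0.   , -0.   ]), 'effort': array([-1.0000e-03, -7.6372e+01, -4.3437e+01,  6.5000e-02,  4.2000e-02,
       -0.0000e+00]), 'tcp_pos': array([ 0.188, -0.674,  0.235]), 'tool_rot': array([ 0.563,  0.428,  0.563, -0.427]), 'contact_force': array([-0.301, -0.693, -0.626]), 'moment': array([ 0.037,  0.019, -0.048]), 'opening': np.float64(0.091)}
scene {'fx': np.float64(442.7568), 'fy': np.float64(442.7568), 'cx': np.float64(287.599), 'cy': np.float64(207.6514), 'k1': np.float64(-0.0964), 'rvec': array([ 2.3555,  0.8904, -0.2967]), 'tvec': array([-0.4839, -0.2803,  1.2663])}
top {'fx': np.float64(514.3407), 'fy': np.float64(514.3407), 'cx': np.float64(279.7), 'cy': np.float64(214.4536), 'k1': np.float64(-0.1961), 'rvec': array([ 2.174 , -2.2034,  0.0904]), 'tvec': array([-0.0073,  0.5978,  1.1896])}
```

View pics/top0.png

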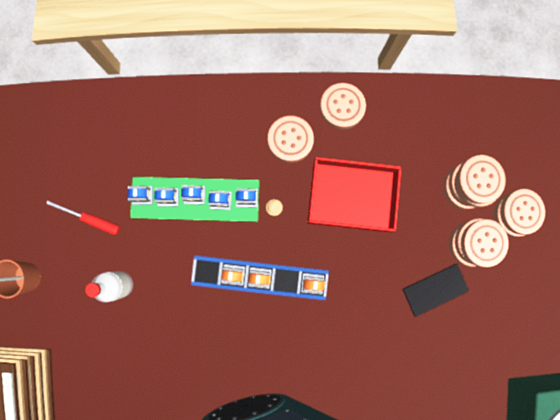

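View pics/scene0.png

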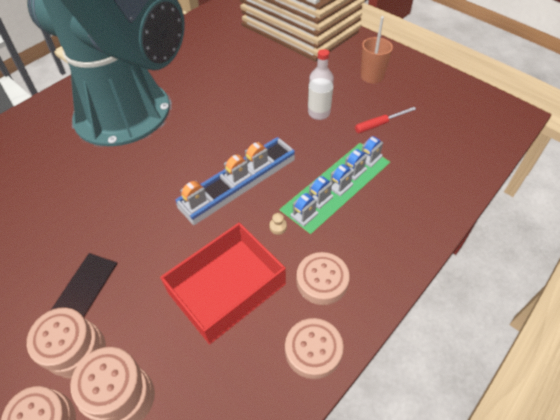

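Top view: blue track around (260,277) with orange units in pockets 2, 3 and 5 from the left. Five blue spares stand on the mat around (195,195), the bin is at (355,195), and the plaque candidates are near it. Next I'll measure.

```bash
cat > h.py <<'E'
from station import robot, cams
import cv2, numpy as np
from scipy.spatial.transform import Rotation as Ro
P={n:cams.camera_params(n) for n in("scene","top")}
def rt(n): return Ro.from_rotvec(P[n]["rvec"]).as_matrix(),np.array(P[n]["tvec"])
def proj(n,X):
    R,t=rt(n);c=np.atleast_2d(X)@R.T+t;s=c[:,:2]/c[:,2:];s=s*(1+P[n]["k1"]*(s**2).sum(1,keepdims=True))
    return s*[P[n]["fx"],P[n]["fy"]]+[P[n]["cx"],P[n]["cy"]]
def ray(n,uv):
    d=(np.atleast_2d(uv)-[P[n]["cx"],P[n]["cy"]])/[P[n]["fx"],P[n]["fy"]];s=d.copy()
    for _ in range(20): s=d/(1+P[n]["k1"]*(s**2).sum(1,keepdims=True))
    R,t=rt(n);return -R.T@t,np.c_[s,np.ones(len(s))]@R
def onplane(n,uv,z):
    C,d=ray(n,uv);return C+d*((z-C[2])/d[:,2])[:,None]
def rect(img,n,x0,x1,y0,y1,z,mm=0.5):
    # picture of plane z: columns follow -y, rows follow -x
    xs=np.arange(x1,x0,-mm/1e3);ys=np.arange(y1,y0,-mm/1e3)
    X,Y=np.meshgrid(xs,ys,indexing="ij")
    uv=proj(n,np.c_[X.ravel(),Y.ravel(),np.full(X.size,z)]).reshape(*X.shape,2).astype(np.float32)
    return cv2.remap(img,uv[...,0],uv[...,1],cv2.INTER_CUBIC)
def hsv(im): return cv2.cvtColor(im,cv2.COLOR_RGB2HSV)
def blobs(m,amin):
    n,l,s,c=cv2.connectedComponentsWithStats(m.astype(np.uint8));return [(s[i,4],c[i],l==i) for i in range(1,n) if s[i,4]>amin]
E
python3 - <<'E'
from h import *
im=cv2.imread("pics/top0.png")[:,:,::-1].copy();H=hsv(im)
for n in P:
    R,t=rt(n);print(n,"C",-R.T@t)
h,s,v=[H[...,i].astype(int) for i in range(3)]
blue=(h>100)&(h<130)&(s>120);green=(h>45)&(h<80)&(s>120);red=((h<5)|(h>175))&(s>200)&(v>150);orange=(h>5)&(h<22)&(s>150)&(v>170)
for nm,m,z,a in(("blue",blue,.055,12),("green",green,.003,200),("red",red,.07,300),("orange",orange,.075,12)):
    for A,c,l in blobs(m,a): print(nm,A,c.round(1),onplane("top",c,z).round(4))
def mar(m,z):
    p=onplane("top",np.argwhere(m)[:,::-1].astype(float),z)[:,:2].astype(np.float32)
    return cv2.minAreaRect(p)
tb=blue.copy();tb[:245]=0;tb[310:]=0;tb[:,:180]=0;tb[:,340:]=0
print("track",mar(tb,.032));g=green.copy();g[:170]=0;g[230:]=0;print("mat",mar(g,.003))
r=red.copy();r[:150]=0;r[240:]=0;r[:,:300]=0;r[:,410:]=0;print("bin",mar(r,.07))
c=onplane("top",[[260,277]],.03)[0]
a=rect(im,"top",.28,.66,-.2+0,.0,.055)
# whole area
x,y=c[:2];w=rect(im,"top",x-.08,x+.26,y-.2,y+.34,.055,.7);print(c,w.shape)
cv2.imwrite("pics/rect.png",w[:,:,::-1])
E
```

```text
scene C [ 1.01503522 -0.42281655  0.84088645]
top C [ 0.50928703 -0.00322376  1.23008803]
blue 44 [130.2 193.1] [[0.6497 0.3331 0.055 ]]
blue 82 [141.4 193.1] [[0.6493 0.3062 0.055 ]]
blue 63 [185. 192.] [[0.65   0.2031 0.055 ]]
blue 70 [196.6 192.6] [[0.6483 0.176  0.055 ]]
blue 52 [157.7 194.3] [[0.6457 0.2674 0.055 ]]
blue 77 [169.2 195. ] [[0.6436 0.2401 0.055 ]]
blue 70 [239.6 195.1] [[0.6409 0.0766 0.055 ]]
blue 62 [250.9 195.2] [[0.6404 0.0505 0.055 ]]
blue 53 [211.9 197.7] [[0.6359 0.1406 0.055 ]]
blue 73 [223.4 198. ] [[0.6347 0.1139 0.055 ]]
blue 503 [260.2 264.8] [[0.4808 0.0311 0.055 ]]
blue 511 [257.7 290. ] [[0.4236 0.0375 0.055 ]]
green 2874 [195.  200.4] [[0.6355 0.1878 0.003 ]]
orange 232 [  7.9 268.4] [[0.4736 0.6331 0.075 ]]
orange 43 [224.6 274.6] [[0.4601 0.1105 0.075 ]]
orange 41 [238.4 276.1] [[0.4564 0.0797 0.075 ]]
orange 48 [252.  277.8] [[0.4523 0.0492 0.075 ]]
orange 35 [266.1 279.9] [[0.4473 0.0178 0.075 ]]
orange 63 [ 12.7 292.7] [[0.4161 0.6207 0.075 ]]
orange 69 [308.3 283.9] [[ 0.4369 -0.0768  0.075 ]]
orange 35 [321.5 285. ] [[ 0.4339 -0.1064  0.075 ]]
track ((0.45076966285705566, 0.03410366177558899), (0.31405219435691833, 0.06772349774837494), 82.8815689086914)
mat ((0.6401761174201965, 0.19152036309242249), (0.3092702031135559, 0.09889212250709534), 87.59255981445312)
bin ((0.6361013054847717, -0.18457448482513428), (0.19694823026657104, 0.1468491554260254), 83.05426788330078)
[0.45179377 0.03257742 0.03      ] (486, 772, 3)
```

View pics/rect.png

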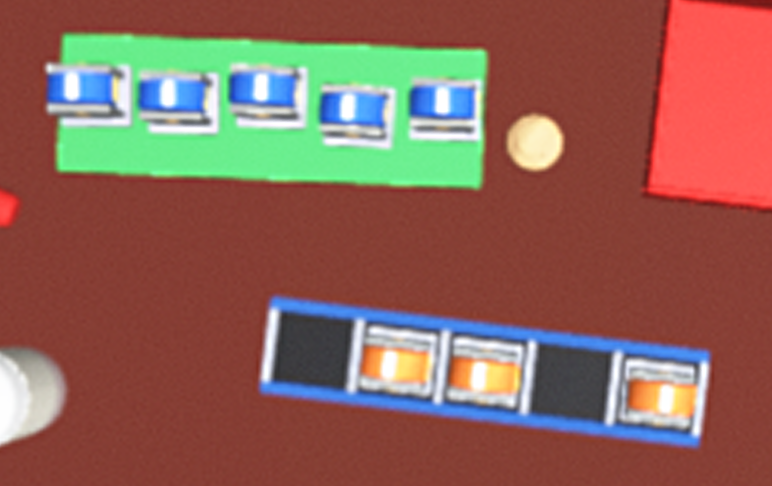

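Rectified top view: the track pockets at +124 and -62 are empty and the orange units are at +62, 0 and -124. The spares stand in a slightly staggered row, and the round knob near (535,140) is a bystander. Next: refined unit positions and the first moves.

```bash
cat >> h.py <<'E'
TC=np.array([.4508,.0341]);TY=np.radians(-7.12)   # track centre, yaw
def tr2w(x,y): c,s=np.cos(TY),np.sin(TY);return TC+[c*x-s*y,s*x+c*y]
def w2tr(p): c,s=np.cos(TY),np.sin(TY);d=np.asarray(p)-TC;return np.array([c*d[0]+s*d[1],-s*d[0]+c*d[1]])
def toolR(yaw): # tool x down, tool z along (cos,sin)
    z=np.array([np.cos(yaw),np.sin(yaw),0]);x=np.array([0,0,-1.]);return np.c_[x,np.cross(z,x),z]
def plan(tg,yaw=TY):
    s=robot.state();q=s["tool_rot"];R0=Ro.from_quat(np.r_[q[1:],q[0]]);p=s["tcp_pos"]
    yw=np.degrees(np.arctan2(R0.as_matrix()[1,2],R0.as_matrix()[0,2]))
    print("t",round(float(s["t"]),2),"tcp",p.round(4),"yaw",yw.round(2),"open",round(float(s["opening"]),4),"F",s["contact_force"].round(1))
    for t in tg:
        yv=t[3] if len(t)>3 else yaw
        print(np.round(t,3),"->",(R0.inv().apply(np.array(t[:3])-p)*100).round(2),(R0.inv()*Ro.from_matrix(toolR(yv))).as_rotvec().round(3))
def units(im,col,n="top"):
    H=hsv(im);h,s,v=[H[...,i].astype(int) for i in range(3)]
    m=(h>100)&(h<130)&(s>120) if col=="b" else (h>5)&(h<22)&(s>150)&(v>170)
    out=[]
    bl=[b for b in blobs(m,12) if b[0]<130]
    z=.047 if col=="b" else .064
    zt=z+.020
    ps=[(b,onplane(n,np.argwhere(b[2])[:,::-1].astype(float),z)[:,:2]) for b in bl]
    ps=[q for q in ps if -.25<q[1][:,1].mean()<.5 and .38<q[1][:,0].mean()<.85]
    used=set()
    for i in range(len(ps)):
        if i in used: continue
        g=[i]+[j for j in range(i+1,len(ps)) if j not in used and np.hypot(*(ps[i][1].mean(0)-ps[j][1].mean(0)))<.037]
        used|=set(g);a=np.vstack([ps[k][1] for k in g]);ext=(np.percentile(a[:,1],2)+np.percentile(a[:,1],98))/2
        px=np.mean([ps[k][0][1] for k in g],0);xt=onplane(n,px,zt)[0][0]
        out.append((round(xt,4),round(ext,4),len(g),round(np.ptp(a[:,1]),3)))
    return sorted(out,key=lambda u:-u[1])
E
python3 - <<'E'
from h import *
im=cv2.imread("pics/top0.png")[:,:,::-1].copy()
for c in "ob":
    for u in units(im,c): print(c,u,"track",w2tr(u[:2]).round(4))
a,b=tr2w(0,-.18),tr2w(0,.12)
plan([(.55,-.35,.235),(*a,.2),(*a,.109),(*b,.109)])
E
```

```text
o (np.float64(0.4587), np.float64(0.096), 2, np.float64(0.043)) track [0.0002 0.0624]
o (np.float64(0.4503), np.float64(0.035), 2, np.float64(0.043)) track [-0.0006  0.0008]
o (np.float64(0.4359), np.float64(-0.0903), 2, np.float64(0.043)) track [ 0.0006 -0.1253]
b (np.float64(0.6481), np.float64(0.319), 2, np.float64(0.044)) track [0.1605 0.3072]
b (np.float64(0.6433), np.float64(0.2542), 2, np.float64(0.045)) track [0.1637 0.2423]
b (np.float64(0.6477), np.float64(0.1905), 2, np.float64(0.042)) track [0.176  0.1796]
b (np.float64(0.634), np.float64(0.1273), 2, np.float64(0.042)) track [0.1702 0.1152]
b (np.float64(0.6393), np.float64(0.0646), 2, np.float64(0.042)) track [0.1833 0.0536]
t 0.1 tcp [ 0.1878 -0.674   0.2354] yaw -74.43 open 0.0914 F [-0.2  0.2 -0.8]
[ 0.55  -0.35   0.235] -> [  0.06  43.58 -21.49] [-1.175e+00 -1.000e-03 -1.000e-03]
[ 0.428 -0.145  0.2  ] -> [  3.58  37.4  -44.54] [-1.175e+00 -1.000e-03 -1.000e-03]
[ 0.428 -0.145  0.109] -> [ 12.68  37.4  -44.53] [-1.175e+00 -1.000e-03 -1.000e-03]
[0.466 0.153 0.109] -> [ 12.71  48.97 -72.21] [-1.175e+00 -1.000e-03 -1.000e-03]
```

>>> {"method": "step_arm", "body": {"motion": [[0,0,43.6,-21.5,-1.175,0,0],[0,0,43.6,-21.5,-1.175,0,0],[0,0,43.6,-21.5,-1.175,0,0],[0,0,43.6,-21.5,-1.175,0,0],[0,0,43.6,-21.5,-1.175,0,0],[0,0,43.6,-21.5,-1.175,0,0],[0,0,43.6,-21.5,-1.175,0,0],[0,0,43.6,-21.5,-1.175,0,0],[0,0,43.6,-21.5,-1.175,0,0],[0,3.6,37.4,-44.5,-1.175,0,0],[0,3.6,37.4,-44.5,-1.175,0,0],[0,3.6,37.4,-44.5,-1.175,0,0],[0,3.6,37.4,-44.5,-1.175,0,0],[0,3.6,37.4,-44.5,-1.175,0,0],[0,3.6,37.4,-44.5,-1.175,0,0]]}}

```text
t: 1.98
tcp_pos: [0.429, -0.146, 0.2003]
tool_rot: [0.706, 0.044, 0.705, -0.044]
contact_force: [-0.9, 0.2, 0.7]
opening: 0.0001
```

Run:
```python
from h import *
plan([(*tr2w(0,y),z) for y,z in((-.18,.109),(.12,.109))])
print(robot.state()["joint_positions"].round(2))
```

```text
t 1.98 tcp [ 0.429  -0.146   0.2003] yaw -7.11 open 0.0001 F [-0.9  0.2  0.7]
[ 0.428 -0.145  0.109] -> [ 9.13  0.14 -0.08] [0.    0.001 0.   ]
[0.466 0.153 0.109] -> [ 9.12 30.14 -0.08] [0.    0.001 0.   ]
[-0.38  0.03  2.24 -0.    0.87 -0.26]
```

>>> {"method": "step_arm", "body": {"motion": [[0,6,0,0,0,0,0],[0,9.1,0,0,0,0,0],[0,9.1,0,0,0,0,0],[0,9.1,2.5,0,0,0,0],[0,9.1,5,0,0,0,0],[0,9.1,7.5,0,0,0,0],[0,9.1,10,0,0,0,0],[0,9.1,12.5,0,0,0,0],[0,9.1,15,0,0,0,0],[0,9.1,17.5,0,0,0,0],[0,9.1,20,0,0,0,0],[0,9.1,22.5,0,0,0,0],[0,9.1,25,0,0,0,0],[0,9.1,27.5,0,0,0,0],[0,9.1,30,0,0,0,0],[0,3,34,0,0,0,0],[0,0,38,0,0,0,0]]}}

```text
t: 4.1
tcp_pos: [0.4772, 0.2327, 0.2037]
tool_rot: [0.707, 0.045, 0.705, -0.044]
contact_force: [0.7, 0.1, -0.0]
opening: 0.0001
```

```bash
cat >> h.py <<'E'
def spin(pts,tag,n=4):
    """frames of both cameras in turn; crops 12x of each wheel, and mean abs change between frames"""
    fr={"scene":[],"top":[]}
    for _ in range(n):
        for k in fr: fr[k].append(cams.read_camera(k))
    rows=[]
    for X in pts:
        cr=[]
        for k,r in(("scene",9),("top",11)):
            u,v=proj(k,X)[0].round().astype(int)
            c=[f[v-r:v+r,u-r:u+r].astype(np.int16) for f in fr[k]]
            print(np.round(X,3),k,"change",[round(float(np.abs(a-b).mean()),1) for a,b in zip(c,c[1:])])
            cr+=[cv2.resize(a.astype(np.uint8),(96,96),interpolation=cv2.INTER_CUBIC) for a in c]
        rows.append(np.hstack(cr))
    o=np.vstack(rows);cv2.imwrite(f"pics/{tag}.png",o[:,:,::-1])
    cv2.imwrite(f"pics/{tag}_top.png",fr["top"][-1][:,:,::-1]);cv2.imwrite(f"pics/{tag}_scene.png",fr["scene"][-1][:,:,::-1])
    return fr
E
python3 - <<'E'
from h import *
spin([(*tr2w(0,y),.075) for y in(.062,0,-.124)],"spinT")
plan([])
E
```

```text
[0.458 0.096 0.075] scene change [1.2, 1.2, 1.3]
[0.458 0.096 0.075] top change [1.2, 1.2, 1.2]
[0.451 0.034 0.075] scene change [1.3, 1.4, 1.3]
[0.451 0.034 0.075] top change [1.1, 1.2, 1.2]
[ 0.435 -0.089  0.075] scene change [1.3, 1.3, 1.3]
[ 0.435 -0.089  0.075] top change [1.2, 1.2, 1.1]
t 4.5 tcp [0.4754 0.2308 0.1994] yaw -7.17 open 0.0002 F [-0.8 -0.  -0.2]
```

View pics/spinT.png

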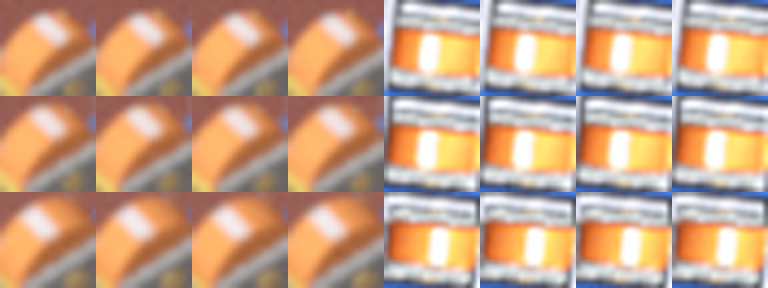

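No change anywhere: the rub missed the treads. I'll check height tracking, then stroke back a bit lower.

Run:
```python
from h import *
plan([(*tr2w(0,y),z) for y,z in((.125,.109),(-.18,.109))])
```

```text
t 4.5 tcp [0.4754 0.2308 0.1994] yaw -7.17 open 0.0002 F [-0.8 -0.  -0.2]
[0.466 0.158 0.109] -> [ 9.04 -7.32  0.01] [-0.001 -0.001  0.001]
[ 0.428 -0.145  0.109] -> [  9.07 -37.82   0.04] [-0.001 -0.001  0.001]
```

>>> {"method": "step_arm", "body": {"motion": [[0,4,-7.3,0,0,0,0],[0,4,-7.3,0,0,0,0],[0,9,-7.3,0,0,0,0],[0,9,-7.3,0,0,0,0],[0,9,-7.3,0,0,0,0]]}}

```text
t: 5.12
tcp_pos: [0.4673, 0.1596, 0.111]
tool_rot: [0.706, 0.044, 0.706, -0.044]
contact_force: [0.0, 0.0, 0.8]
opening: 0.0005
```

>>> {"method": "step_arm", "body": {"motion": [[0,0.1,-2.5,0,0,0,0],[0,0.1,-5,0,0,0,0]]}}

```text
t: 5.38
tcp_pos: [0.4616, 0.1098, 0.1108]
tool_rot: [0.707, 0.044, 0.705, -0.043]
contact_force: [-0.5, -0.5, -0.9]
opening: 0.0002
```

>>> {"method": "step_arm", "body": {"motion": [[0,0.05,-2.5,0,0,0,0],[0,0.05,-5,0,0,0,0]]}}

```text
t: 5.62
tcp_pos: [0.4555, 0.0597, 0.1104]
tool_rot: [0.707, 0.044, 0.705, -0.043]
contact_force: [-0.4, -0.1, 0.3]
opening: 0.0003
```

Run:
```python
from h import *
spin([(*tr2w(0,y),.075) for y in(.062,0,-.124)],"spinT2",2)
plan([(*tr2w(0,y),z) for y,z in((.062,.108),(-.18,.108))])
```

```text
[0.458 0.096 0.075] scene change [3.3]
[0.458 0.096 0.075] top change [1.9]
[0.451 0.034 0.075] scene change [1.7]
[0.451 0.034 0.075] top change [4.6]
[ 0.435 -0.089  0.075] scene change [1.3]
[ 0.435 -0.089  0.075] top change [1.2]
t 5.83 tcp [0.4553 0.0604 0.1099] yaw -7.14 open 0.0007 F [ 0.4  0.5 -0.1]
[0.458 0.096 0.108] -> [ 0.19  3.53 -0.13] [-0.     0.002 -0.001]
[ 0.428 -0.145  0.108] -> [  0.17 -20.67  -0.12] [-0.     0.002 -0.001]
```

View pics/spinT2.png

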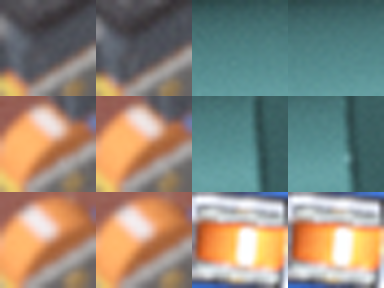

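>>> {"method": "step_arm", "body": {"motion": [[0,-2,0,0,0,0,0],[0,-2,5,0,0,0,0],[0,-1,10,-0.1,0,0,0],[0,0.2,10,-0.1,0,0,0],[0,0.2,10,-0.1,0,0,0],[0,0.2,10,-0.1,0,0,0]]}}

```text
t: 6.58
tcp_pos: [0.4657, 0.1591, 0.1068]
tool_rot: [0.706, 0.044, 0.706, -0.044]
contact_force: [-0.4, -0.9, 0.4]
opening: 0.0006
```

>>> {"method": "step_arm", "body": {"motion": [[0,0,-2.5,0,0,0,0],[0,0,-5,0,0,0,0],[0,0,-7.5,0,0,0,0]]}}

```text
t: 6.95
tcp_pos: [0.4586, 0.0846, 0.1097]
tool_rot: [0.707, 0.045, 0.704, -0.044]
contact_force: [-13.1, 4.6, 49.8]
opening: 0.0004
```

>>> {"method": "step_arm", "body": {"motion": [[0,-0.15,-2.5,0,0,0,0],[0,-0.2,-5,0,0,0,0],[0,-0.2,-7.5,0,0,0,0]]}}

```text
t: 7.32
tcp_pos: [0.4477, 0.0092, 0.1097]
tool_rot: [0.706, 0.044, 0.705, -0.044]
contact_force: [0.5, -0.9, 0.2]
opening: 0.0004
```

>>> {"method": "step_arm", "body": {"motion": [[0,0,-2.5,0,0,0,0],[0,0,-5,0,0,0,0],[0,0,-7.5,0,0,0,0],[0,0,-10,0,0,0,0],[0,0,-12.5,0,0,0,0],[0,0,-15,0,0,0,0],[0,-6,-18,0,0,0,0],[0,-9,-24,2,0,0,0]]}}

```text
t: 8.32
tcp_pos: [0.435, -0.2215, 0.196]
tool_rot: [0.706, 0.044, 0.705, -0.044]
contact_force: [1.3, 1.0, 0.1]
opening: 0.0006
```

Run:
```python
from h import *
spin([(*tr2w(0,y),.075) for y in(.062,0,-.124)],"spinT3",4)
plan([])
```

```text
[0.458 0.096 0.075] scene change [11.6, 12.5, 12.2]
[0.458 0.096 0.075] top change [14.0, 15.2, 12.7]
[0.451 0.034 0.075] scene change [12.8, 11.9, 10.0]
[0.451 0.034 0.075] top change [12.7, 11.9, 9.3]
[ 0.435 -0.089  0.075] scene change [10.0, 12.6, 13.5]
[ 0.435 -0.089  0.075] top change [12.7, 14.4, 15.3]
t 8.72 tcp [ 0.4348 -0.2195  0.1926] yaw -7.08 open 0.0011 F [0.8 0.5 0.7]
```

View pics/spinT3.png

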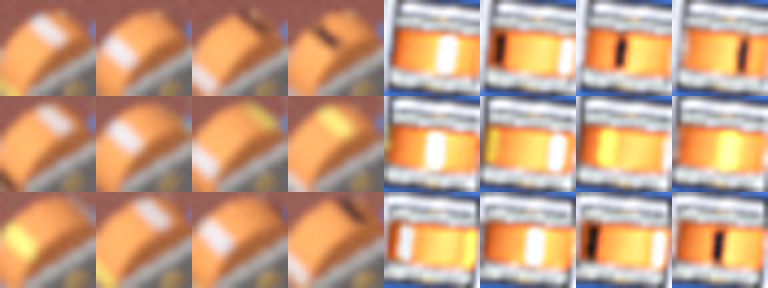

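All three orange wheels run on, with the marks moving from frame to frame, so they are sound. Now the spares.

Run:
```python
from h import *
im=cams.read_camera("top");U=units(im,"b")
for u in U: print(u)
plan([(.55,-.12,.19),(.6393,.02,.13),(.6393,.02,.0925)]+[(u[0],u[1],.0925) for u in U[::-1]]+[(.648,.37,.0925),(.6,.45,.19)])
```

```text
(np.float64(0.648), np.float64(0.319), 2, np.float64(0.044))
(np.float64(0.6432), np.float64(0.2542), 2, np.float64(0.045))
(np.float64(0.6478), np.float64(0.1905), 2, np.float64(0.042))
(np.float64(0.6339), np.float64(0.1273), 2, np.float64(0.042))
(np.float64(0.6393), np.float64(0.0646), 2, np.float64(0.042))
t 8.78 tcp [ 0.4349 -0.2195  0.1926] yaw -7.07 open 0.0004 F [ 0.2  0.3 -0.2]
[ 0.55 -0.12  0.19] -> [ 0.26 11.29 10.2 ] [ 0.001 -0.001 -0.001]
[0.639 0.02  0.13 ] -> [ 6.26 26.28 17.34] [ 0.001 -0.001 -0.001]
[0.639 0.02  0.092] -> [10.01 26.27 17.35] [ 0.001 -0.001 -0.001]
[0.639 0.065 0.092] -> [10.01 30.7  16.8 ] [ 0.001 -0.001 -0.001]
[0.634 0.127 0.092] -> [10.02 36.86 15.49] [ 0.001 -0.001 -0.001]
[0.648 0.19  0.092] -> [10.02 43.3  16.1 ] [ 0.001 -0.001 -0.001]
[0.643 0.254 0.092] -> [10.02 49.56 14.86] [ 0.001 -0.001 -0.001]
[0.648 0.319 0.092] -> [10.03 56.05 14.53] [ 0.001 -0.001 -0.001]
[0.648 0.37  0.092] -> [10.03 61.12 13.91] [ 0.001 -0.001 -0.001]
[0.6  0.45 0.19] -> [ 0.29 68.47  8.15] [ 0.001 -0.001 -0.001]
```

>>> {"method": "step_arm", "body": {"motion": [[0,0.3,5.6,5.1,0,0,0],[0,0.3,11.3,10.2,0,0,0],[0,0.3,16.3,12.5,0,0,0],[0,3,21.3,15,0,0,0],[0,6.3,26.3,17.3,0,0,0],[0,10,26.3,17.3,0,0,0],[0,10,26.3,17.3,0,0,0],[0,10,26.3,17.3,0,0,0],[0,10,26.3,17.3,0,0,0]]}}

```text
t: 9.9
tcp_pos: [0.6403, 0.0186, 0.0951]
tool_rot: [0.707, 0.044, 0.705, -0.044]
contact_force: [-0.2, -0.0, -0.0]
opening: 0.0006
```

Run:
```python
from h import *
for _ in range(4): cams.read_camera("top");plan([])
U=units(cv2.imread("pics/spinT3_top.png")[:,:,::-1].copy(),"b")
plan([(u[0],u[1],.0922) for u in U[::-1]]+[(.648,.37,.0922),(.6,.45,.19)])
```

```text
t 9.95 tcp [0.6403 0.0186 0.095 ] yaw -7.15 open 0.0004 F [-0.6  0.3  0.7]
t 10.0 tcp [0.6402 0.0187 0.0949] yaw -7.15 open 0.0 F [-0.8 -0.   0.2]
t 10.05 tcp [0.6401 0.0188 0.0946] yaw -7.15 open 0.0003 F [ 0.5  0.8 -0.4]
t 10.1 tcp [0.64   0.0188 0.0943] yaw -7.14 open 0.0004 F [0.4 0.3 0.3]
t 10.1 tcp [0.64   0.0188 0.0943] yaw -7.14 open 0.0004 F [0.4 0.3 0.3]
[0.639 0.065 0.092] -> [ 0.21  4.53 -0.64] [-0.     0.001 -0.   ]
[0.634 0.127 0.092] -> [ 0.21 10.69 -1.94] [-0.     0.001 -0.   ]
[0.648 0.19  0.092] -> [ 0.22 17.13 -1.35] [-0.     0.001 -0.   ]
[0.643 0.254 0.092] -> [ 0.21 23.4  -2.6 ] [-0.     0.001 -0.   ]
[0.648 0.319 0.092] -> [ 0.22 29.89 -2.93] [-0.     0.001 -0.   ]
[0.648 0.37  0.092] -> [ 0.21 34.95 -3.57] [-0.     0.001 -0.   ]
[0.6  0.45 0.19] -> [-9.57 42.29 -9.31] [-0.     0.001 -0.   ]
```

>>> {"method": "step_arm", "body": {"motion": [[0,0.08,1.5,-0.3,0,0,0],[0,0.08,4,-0.6,0,0,0],[0,0.08,6.5,-1.1,0,0,0],[0,0.08,9,-1.8,0,0,0],[0,0.06,11.5,-1.9,0,0,0],[0,0.06,14,-1.4,0,0,0],[0,0.05,16.5,-1.4,0,0,0],[0,0.05,19,-1.7,0,0,0],[0,0.05,21.5,-2.4,0,0,0],[0,0.05,24,-2.6,0,0,0],[0,0.05,26.5,-2.8,0,0,0],[0,0.05,29,-2.9,0,0,0],[0,0.05,31.5,-3.1,0,0,0],[0,0.05,34,-3.5,0,0,0],[0,-4,37,-5,0,0,0],[0,-9,42,-9,0,0,0]]}}

```text
t: 12.1
tcp_pos: [0.6098, 0.4358, 0.1721]
tool_rot: [0.705, 0.044, 0.706, -0.045]
contact_force: [0.4, 0.5, 0.9]
opening: 0.0008
```

Run:
```python
from h import *
U=units(cv2.imread("pics/spinT3_top.png")[:,:,::-1].copy(),"b")
spin([(u[0],u[1],.058) for u in U],"spinM",4)
print(units(cv2.imread("pics/spinM_top.png")[:,:,::-1].copy(),"b"))
plan([])
```

```text
[0.648 0.319 0.058] scene change [1.5, 1.4, 1.5]
[0.648 0.319 0.058] top change [1.2, 1.3, 1.3]
[0.643 0.254 0.058] scene change [21.3, 19.6, 16.5]
[0.643 0.254 0.058] top change [21.7, 22.9, 20.6]
[0.648 0.19  0.058] scene change [15.4, 15.7, 14.7]
[0.648 0.19  0.058] top change [16.6, 16.6, 13.2]
[0.634 0.127 0.058] scene change [12.4, 12.8, 14.3]
[0.634 0.127 0.058] top change [11.5, 12.9, 15.2]
[0.639 0.065 0.058] scene change [19.9, 23.3, 20.5]
[0.639 0.065 0.058] top change [20.8, 20.2, 19.3]
[(np.float64(0.648), np.float64(0.3201), 2, np.float64(0.044)), (np.float64(0.6432), np.float64(0.2519), 2, np.float64(0.045)), (np.float64(0.6392), np.float64(0.0646), 2, np.float64(0.042))]
t 12.5 tcp [0.61   0.4336 0.1703] yaw -7.16 open 0.0002 F [-0.1 -0.6  0.4]
```

View pics/spinM.png

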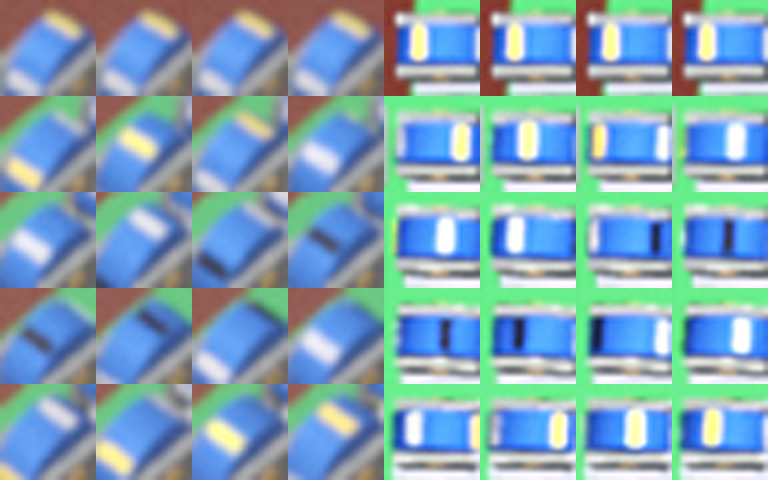

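Spare at y≈0.32 binds: its wheel turned to the yellow mark, then stood still. The other four run on. I'll pick the binding one for the bin.

Run:
```python
from h import *
y=np.radians(-1.5)
plan([(.648,.319,.11,y),(.648,.319,.052,y),(.648,.319,.17,y),(.636,-.185,.17,TY),(.636,-.185,.068,TY)])
```

```text
t 12.5 tcp [0.61   0.4336 0.1703] yaw -7.16 open 0.0002 F [-0.1 -0.6  0.4]
[ 0.648  0.319  0.11  -0.026] -> [  6.03 -10.88   5.21] [-0.099 -0.002  0.001]
[ 0.648  0.319  0.052 -0.026] -> [ 11.83 -10.88   5.22] [-0.099 -0.002  0.001]
[ 0.648  0.319  0.17  -0.026] -> [  0.03 -10.89   5.2 ] [-0.099 -0.002  0.001]
[ 0.636 -0.185  0.17  -0.124] -> [  0.1  -61.05  10.3 ] [-0.001 -0.002  0.001]
[ 0.636 -0.185  0.068 -0.124] -> [ 10.3  -61.03  10.31] [-0.001 -0.002  0.001]
```

>>> {"method": "step_arm", "body": {"motion": [[6,0,-6,3,-0.099,0,0],[6,3,-10.9,5.2,-0.099,0,0],[6,6,-10.9,5.2,-0.099,0,0],[6,9,-10.9,5.2,-0.099,0,0],[6,11.8,-10.9,5.2,-0.099,0,0],[6,11.8,-10.9,5.2,-0.099,0,0],[3,11.8,-10.9,5.2,-0.099,0,0],[3,11.8,-10.9,5.2,-0.099,0,0],[3,11.8,-10.9,5.2,-0.099,0,0],[3,11.8,-10.9,5.2,-0.099,0,0],[3,6,-10.9,5.2,-0.099,0,0],[3,0,-10.9,5.2,-0.099,0,0]], "squeeze": 25}}

```text
t: 14.0
tcp_pos: [0.6474, 0.3197, 0.1724]
tool_rot: [0.706, 0.009, 0.708, -0.009]
contact_force: [0.9, 0.5, -3.7]
opening: 0.0337
```

Run:
```python
from h import *
im=cams.read_camera("top");H=hsv(im);h,s,v=[H[...,i].astype(int) for i in range(3)]
r=((h<5)|(h>175))&(s>200)&(v>150);r[:140]=0;r[250:]=0;r[:,290:300]=0;r[:,:290]=0;r[:,420:]=0
p=onplane("top",np.argwhere(r)[:,::-1].astype(float),.07)[:,:2].astype(np.float32);b=cv2.minAreaRect(p);print("bin",b)
plan([(.636,-.185,.17),(.636,-.185,.068)])
```

```text
bin ((0.6360836029052734, -0.1845894455909729), (0.19700604677200317, 0.1467263102531433), 83.10363006591797)
t 14.05 tcp [0.651  0.3214 0.1818] yaw -1.42 open 0.0342 F [6.5 3.7 6.3]
[ 0.636 -0.185  0.17 ] -> [  0.99 -50.67  -0.25] [ 0.099  0.007 -0.004]
[ 0.636 -0.185  0.068] -> [ 11.19 -50.7   -0.32] [ 0.099  0.007 -0.004]
```

>>> {"method": "step_arm", "body": {"motion": [[3,0,-6,0,0,0,0],[3,0,-12,0,0,0,0],[3,0,-18,0,0,0,0],[3,0,-24,0,0.05,0,0],[3,0,-30,0,0.099,0,0],[3,0,-36,0,0.099,0,0],[3,0,-42,0,0.099,0,0],[3,0,-47,0,0.099,0,0],[3,0,-50.5,0,0.099,0,0],[3,0,-50.5,0,0.099,0,0],[3,5,-50.5,0,0.099,0,0],[3,10,-50.5,0,0.099,0,0],[3,10,-50.5,0,0.099,0,0],[5.5,10,-50.5,0,0.099,0,0],[5.5,10,-50.5,0,0.099,0,0],[5.5,5,-50.5,0,0.099,0,0],[5.5,0,-50.5,0,0.099,0,0]]}}

```text
t: 16.18
tcp_pos: [0.636, -0.1849, 0.1747]
tool_rot: [0.706, 0.044, 0.705, -0.044]
contact_force: [0.5, 1.2, 0.7]
opening: 0.0548
```

Run:
```python
from h import *
im=cams.read_camera("top")
for u in units(im,"b")+units(im,"o"): print(u)
cv2.imwrite("pics/c1.png",cams.read_camera("scene")[:,:,::-1])
y=np.radians(-4.4)
plan([(.6432,.2542,.17,y),(.6432,.2542,.052,y)])
```

```text
(np.float64(0.6341), np.float64(0.1273), 2, np.float64(0.042))
(np.float64(0.4586), np.float64(0.0927), 1, np.float64(0.036))
(np.float64(0.4508), np.float64(0.0361), 2, np.float64(0.043))
(np.float64(0.4376), np.float64(-0.0813), 1, np.float64(0.025))
t 16.27 tcp [ 0.639  -0.1859  0.1795] yaw -7.1 open 0.055 F [ 1.2 -0.3 -0.5]
[ 0.643  0.254  0.17  -0.077] -> [ 0.81 43.73 -5.03] [-0.047  0.01   0.002]
[ 0.643  0.254  0.052 -0.077] -> [12.61 43.75 -5.16] [-0.047  0.01   0.002]
```

View pics/c1.png

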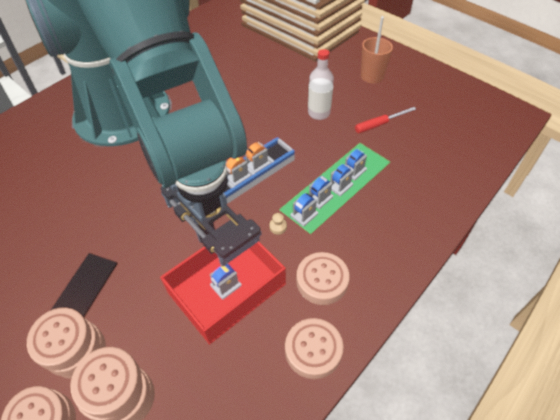

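The binding spare lies in the bin at (225,280), and four spares remain. I'll relax the detection limit and measure again.

```bash
sed -i 's/b\[0\]<130/b[0]<300/' h.py
python3 - <<'E'
from h import *
im=cams.read_camera("top")
for u in units(im,"b"): print(u)
y=np.radians(-4.4)
plan([(.6432,.2542,.17,y),(.6432,.2542,.052,y)])
E
```

```text
(np.float64(0.6438), np.float64(0.2508), 1, np.float64(0.043))
(np.float64(0.648), np.float64(0.1893), 1, np.float64(0.045))
(np.float64(0.6343), np.float64(0.1273), 2, np.float64(0.042))
(np.float64(0.6394), np.float64(0.0669), 1, np.float64(0.037))
t 16.32 tcp [ 0.6377 -0.1855  0.1766] yaw -7.1 open 0.0552 F [-0.4  0.8  0.7]
[ 0.643  0.254  0.17  -0.077] -> [ 0.56 43.7  -4.9 ] [-0.047  0.007  0.002]
[ 0.643  0.254  0.052 -0.077] -> [12.36 43.71 -4.98] [-0.047  0.007  0.002]
```

>>> {"method": "step_arm", "body": {"motion": [[6,0,6,-0.7,0,0,0],[6,0,12,-1.4,0,0,0],[6,0,18,-2,0,0,0],[6,0,24,-2.6,0,0,0],[6,0,30,-3.3,-0.047,0,0],[6,0,36,-3.9,-0.047,0,0],[6,0,41,-4.5,-0.047,0,0],[6,0,43.6,-4.7,-0.047,0,0],[6,4,43.6,-4.7,-0.047,0,0],[6,8,43.6,-4.7,-0.047,0,0],[6,11.8,43.6,-4.7,-0.047,0,0],[6,11.8,43.6,-4.7,-0.047,0,0],[3,11.8,43.6,-4.7,-0.047,0,0],[3,11.8,43.6,-4.7,-0.047,0,0],[3,11.8,43.6,-4.7,-0.047,0,0],[3,11.8,43.6,-4.7,-0.047,0,0]]}}

```text
t: 18.32
tcp_pos: [0.6436, 0.2538, 0.0553]
tool_rot: [0.707, 0.027, 0.706, -0.027]
contact_force: [-1.9, -1.5, 8.5]
opening: 0.0344
```

Run:
```python
from h import *
for y in(.124,-.062): a=tr2w(0,y);plan([(*a,.13),(*a,.072)])
```

```text
t 18.32 tcp [0.6436 0.2538 0.0553] yaw -4.4 open 0.0344 F [-1.9 -1.5  8.5]
[0.466 0.157 0.13 ] -> [ -7.51 -11.   -16.94] [ 0.047  0.002 -0.001]
[0.466 0.157 0.072] -> [ -1.71 -11.   -16.95] [ 0.047  0.002 -0.001]
t 18.32 tcp [0.6436 0.2538 0.0553] yaw -4.4 open 0.0344 F [-1.9 -1.5  8.5]
[ 0.443 -0.027  0.13 ] -> [ -7.52 -29.58 -17.82] [ 0.047  0.002 -0.001]
[ 0.443 -0.027  0.072] -> [ -1.72 -29.58 -17.83] [ 0.047  0.002 -0.001]
```

>>> {"method": "step_arm", "body": {"motion": [[3,-4,0,0,0,0,0],[3,-7.8,0,0,0,0,0],[3,-8,-3.3,-5,0.02,0,0],[3,-8,-6.6,-10,0.047,0,0],[3,-8,-9.5,-14.5,0.047,0,0],[3,-8,-11,-16.9,0.047,0,0],[3,-8,-11,-16.9,0.047,0,0],[3,-8,-11,-16.9,0.047,0,0],[3,-8,-11,-16.9,0.047,0,0],[3,-8,-11,-16.9,0.047,0,0]]}}

```text
t: 19.58
tcp_pos: [0.4663, 0.1572, 0.1337]
tool_rot: [0.706, 0.044, 0.706, -0.044]
contact_force: [0.6, 0.3, -3.5]
opening: 0.0341
```

Run:
```python
from h import *
a=tr2w(0,.124);plan([(*a,.072)]);cams.read_camera("scene");cams.read_camera("scene");plan([(*a,.072)])
print(w2tr(robot.state()["tcp_pos"][:2])*1000)
```

```text
t 19.57 tcp [0.4663 0.1572 0.1337] yaw -7.09 open 0.0341 F [ 0.6  0.3 -3.5]
[0.466 0.157 0.072] -> [ 6.17 -0.01 -0.01] [ 0. -0. -0.]
t 19.68 tcp [0.4661 0.1571 0.1337] yaw -7.1 open 0.034 F [-0.9  0.4 -3.3]
[0.466 0.157 0.072] -> [6.17 0.01 0.01] [ 0. -0.  0.]
[-5.30714708e-02  1.23926685e+02]
```

Aligned within 0.1 mm. Lowering.

>>> {"method": "step_arm", "body": {"motion": [[3,2,0,0,0,0,0],[3,3.5,0,0,0,0,0],[3,4.5,0,0,0,0,0],[3,5.2,0,0,0,0,0],[3,5.8,0,0,0,0,0],[3,6,0,0,0,0,0],[3,6,0,0,0,0,0],[3,6,0,0,0,0,0]]}}

```text
t: 20.68
tcp_pos: [0.466, 0.157, 0.074]
tool_rot: [0.706, 0.044, 0.706, -0.044]
contact_force: [-0.5, -0.1, -4.2]
opening: 0.0343
```

>>> {"method": "step_arm", "body": {"motion": [[3,0.15,0,0,0,0,0],[3,0.2,0,0,0,0,0],[5.5,0.2,0,0,0,0,0],[5.5,0.2,0,0,0,0,0],[5.5,0.2,0,0,0,0,0],[5.5,-4,0,0,0,0,0],[5.5,-9,0,0,0,0,0],[5.5,-10,-6,-3,0,0,0],[5.5,-10,-12,0,0,0,0],[5.5,-10,-18,0,0,0,0],[5.5,-10,-24,0,0,0,0],[5.5,-10,-30,0,0,0,0],[5.5,-10,-36,2,0,0,0],[5.5,-10,-42,4,0,0,0],[5.5,-10,-42,4,0,0,0]]}}

```text
t: 22.55
tcp_pos: [0.4542, -0.2683, 0.1739]
tool_rot: [0.706, 0.045, 0.705, -0.045]
contact_force: [0.3, -0.2, -0.2]
opening: 0.0549
```

Run:
```python
from h import *
im=cams.read_camera("top");cv2.imwrite("pics/c2.png",im[:,:,::-1])
for c in "bo":
    for u in units(im,c): print(c,u,w2tr(u[:2]).round(4))
y=np.radians(-3.6)
plan([(.6478,.1905,.17,y),(.6478,.1905,.052,y)])
w=rect(im,"top",.37,.71,-.17,.37,.055,.7);cv2.imwrite("pics/r2.png",w[:,:,::-1])
```

```text
b (np.float64(0.648), np.float64(0.1893), 1, np.float64(0.045)) [0.1764 0.1784]
b (np.float64(0.4667), np.float64(0.1563), 1, np.float64(0.04)) [0.0006 0.1232]
b (np.float64(0.6343), np.float64(0.1273), 2, np.float64(0.042)) [0.1705 0.1152]
b (np.float64(0.6395), np.float64(0.0669), 1, np.float64(0.037)) [0.1832 0.0559]
b (np.float64(0.6358), np.float64(-0.1862), 2, np.float64(0.043)) [ 0.2109 -0.1957]
o (np.float64(0.4587), np.float64(0.0927), 1, np.float64(0.036)) [0.0006 0.0591]
o (np.float64(0.4508), np.float64(0.0361), 2, np.float64(0.043)) [-0.0002  0.002 ]
o (np.float64(0.4361), np.float64(-0.0913), 2, np.float64(0.041)) [ 0.001  -0.1263]
t 22.6 tcp [ 0.4536 -0.2664  0.1736] yaw -7.25 open 0.0551 F [-0.2  0.5 -0.4]
[ 0.648  0.19   0.17  -0.063] -> [ 0.36 47.77 13.5 ] [-0.064 -0.    -0.   ]
[ 0.648  0.19   0.052 -0.063] -> [12.16 47.77 13.5 ] [-0.064 -0.    -0.   ]
```

View pics/r2.png

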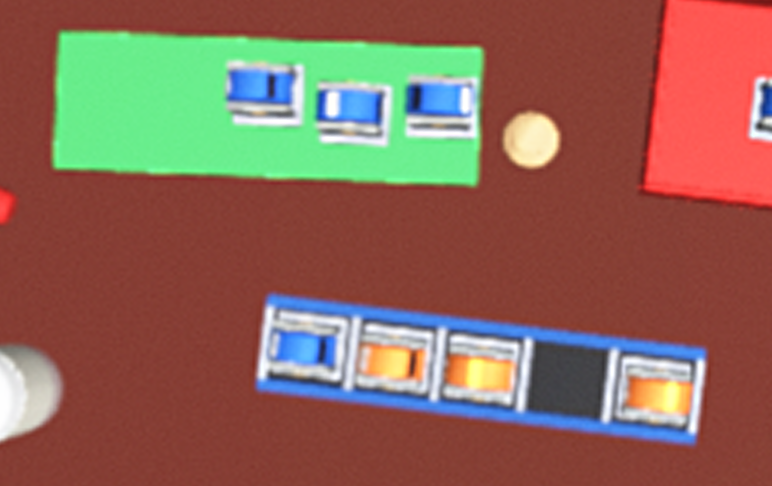

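Blue unit is seated in pocket +124, with the other units unmoved. Picking the spare at (0.648, 0.190) for pocket -62.

>>> {"method": "step_arm", "body": {"motion": [[6,0,6,1.7,0,0,0],[6,0,12,3.4,0,0,0],[6,0,18,5.1,0,0,0],[6,0,24,6.8,0,0,0],[6,0,30,8.5,0,0,0],[6,0,36,10.2,0.064,0,0],[6,0,42,11.9,0.064,0,0],[6,0,47.7,13.5,0.064,0,0],[6,0,47.7,13.5,0.064,0,0],[6,5,47.7,13.5,0.064,0,0],[6,9,47.7,13.5,0.064,0,0],[6,12.1,47.7,13.5,0.064,0,0],[6,12.1,47.7,13.5,0.064,0,0],[3,12.1,47.7,13.5,0.064,0,0],[3,12.1,47.7,13.5,0.064,0,0],[3,12.1,47.7,13.5,0.064,0,0],[3,12.1,47.7,13.5,0.064,0,0]]}}

```text
t: 24.72
tcp_pos: [0.6473, 0.192, 0.0541]
tool_rot: [0.704, 0.067, 0.703, -0.066]
contact_force: [-2.5, -0.4, 9.3]
opening: 0.0342
```

Run:
```python
from h import *
a=tr2w(0,-.062);plan([(*a,.13),(*a,.072)])
```

```text
t 24.73 tcp [0.6473 0.192  0.0541] yaw -10.77 open 0.0342 F [-2.5 -0.4  9.3]
[ 0.443 -0.027  0.13 ] -> [ -7.63 -25.37 -15.94] [-0.064  0.001 -0.001]
[ 0.443 -0.027  0.072] -> [ -1.83 -25.37 -15.95] [-0.064  0.001 -0.001]
```

I turned the wrist the wrong way, but the 34.2 mm opening shows the cheeks lie flat in the jaws. I'll check the unit's offset in the jaws at the hover.

>>> {"method": "step_arm", "body": {"motion": [[3,-4,0,0,0,0,0],[3,-7.8,0,0,0,0,0],[3,-8,-5,-3.2,-0.03,0,0],[3,-8,-10,-6.3,-0.064,0,0],[3,-8,-15,-9.5,-0.064,0,0],[3,-8,-20,-12.6,-0.064,0,0],[3,-8,-24,-15,-0.064,0,0],[3,-8,-25.3,-15.9,-0.064,0,0],[3,-8,-25.3,-15.9,-0.064,0,0],[3,-8,-25.3,-15.9,-0.064,0,0],[3,-8,-25.3,-15.9,-0.064,0,0],[3,-8,-25.3,-15.9,-0.064,0,0]]}}

```text
t: 26.22
tcp_pos: [0.4434, -0.0265, 0.1326]
tool_rot: [0.706, 0.044, 0.706, -0.044]
contact_force: [-0.1, -0.4, -3.4]
opening: 0.0339
```

Run:
```python
from h import *
a=tr2w(0,-.062);plan([(*a,.072)])
print(w2tr(robot.state()["tcp_pos"][:2])*1000)
f=cams.read_camera("scene");u,v=proj("scene",[(*a,.11)])[0].astype(int)
c=f[v-50:v+50,u-65:u+65];cv2.imwrite("pics/hov.png",cv2.resize(c,None,fx=5,fy=5,interpolation=cv2.INTER_CUBIC)[:,:,::-1])
```

```text
t 26.23 tcp [ 0.4434 -0.0265  0.1326] yaw -7.06 open 0.0339 F [-0.1 -0.4 -3.4]
[ 0.443 -0.027  0.072] -> [ 6.06 -0.09 -0.01] [ 0.001 -0.    -0.   ]
[  0.1538116  -61.07338761]
```

View pics/hov.png

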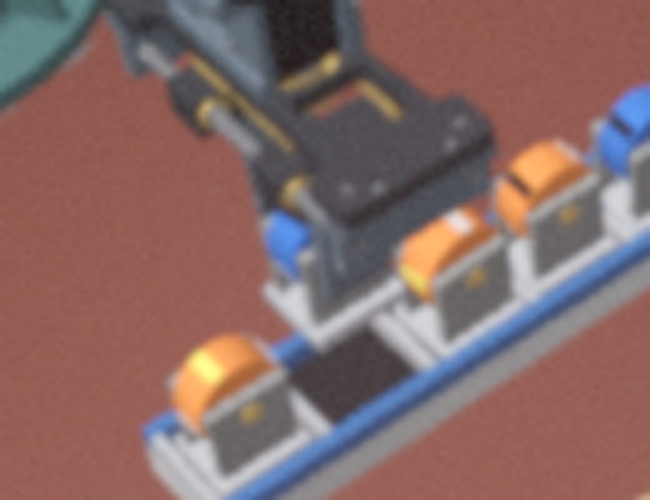

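The unit hangs square to the track and over the empty pocket, near (350,380). Lowering.

>>> {"method": "step_arm", "body": {"motion": [[3,2,0,0,0,0,0],[3,3.5,0,0,0,0,0],[3,4.5,0,0,0,0,0],[3,5,0,0,0,0,0],[3,5.5,0,0,0,0,0],[3,5.8,0,0,0,0,0],[3,5.9,0,0,0,0,0],[3,5.9,0,0,0,0,0]]}}

```text
t: 27.28
tcp_pos: [0.4432, -0.027, 0.0739]
tool_rot: [0.706, 0.044, 0.706, -0.044]
contact_force: [0.3, 0.3, -2.4]
opening: 0.0338
```

>>> {"method": "step_arm", "body": {"motion": [[3,0.15,0,0,0,0,0],[3,0.25,0,0,0,0,0],[5.5,0.25,0,0,0,0,0],[5.5,0.25,0,0,0,0,0],[5.5,0.25,0,0,0,0,0],[5.5,-4,0,0,0,0,0],[5.5,-9,0,0,0,0,0],[5.5,-10,-6,2,0,0,0],[5.5,-10,-12,5,0,0,0],[5.5,-10,-18,7,0,0,0],[5.5,-10,-24,9,0,0,0],[5.5,-10,-30,9,0,0,0],[5.5,-10,-36,9,0,0,0],[5.5,-10,-36,9,0,0,0],[5.5,-10,-36,9,0,0,0]]}}

```text
t: 29.15
tcp_pos: [0.4875, -0.3951, 0.1734]
tool_rot: [0.706, 0.044, 0.706, -0.044]
contact_force: [0.4, 0.2, 0.7]
opening: 0.0555
```

Run:
```python
from h import *
im=cams.read_camera("top");cv2.imwrite("pics/c3.png",im[:,:,::-1]);f=cams.read_camera("scene")
for c in "bo":
    for u in units(im,c): print(c,u,w2tr(u[:2]).round(4))
w=rect(im,"top",.37,.75,-.30,.32,.055,.8);s=cv2.resize(f[120:340,100:420],(775,533),interpolation=cv2.INTER_CUBIC)
cv2.imwrite("pics/fin_top.png",w[:,:,::-1]);cv2.imwrite("pics/fin_sc.png",s[:,:,::-1])
```

```text
b (np.float64(0.4666), np.float64(0.1563), 1, np.float64(0.04)) [0.0005 0.1232]
b (np.float64(0.6343), np.float64(0.1273), 2, np.float64(0.042)) [0.1705 0.1152]
b (np.float64(0.6395), np.float64(0.0669), 1, np.float64(0.037)) [0.1832 0.0559]
b (np.float64(0.4436), np.float64(-0.032), 1, np.float64(0.041)) [ 0.001  -0.0665]
b (np.float64(0.6357), np.float64(-0.1862), 2, np.float64(0.043)) [ 0.2108 -0.1957]
o (np.float64(0.4586), np.float64(0.0927), 1, np.float64(0.036)) [0.0005 0.0591]
o (np.float64(0.4537), np.float64(0.0361), 2, np.float64(0.043)) [0.0026 0.0023]
o (np.float64(0.436), np.float64(-0.0912), 2, np.float64(0.041)) [ 0.0008 -0.1262]
```

View pics/fin_top.png

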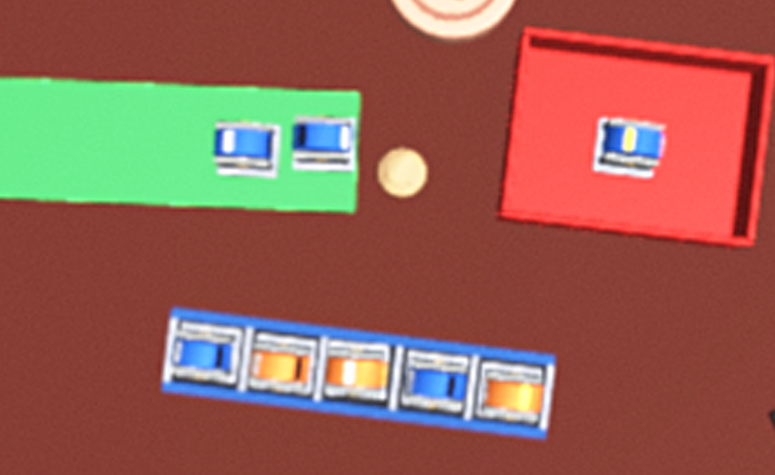

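View pics/fin_sc.png

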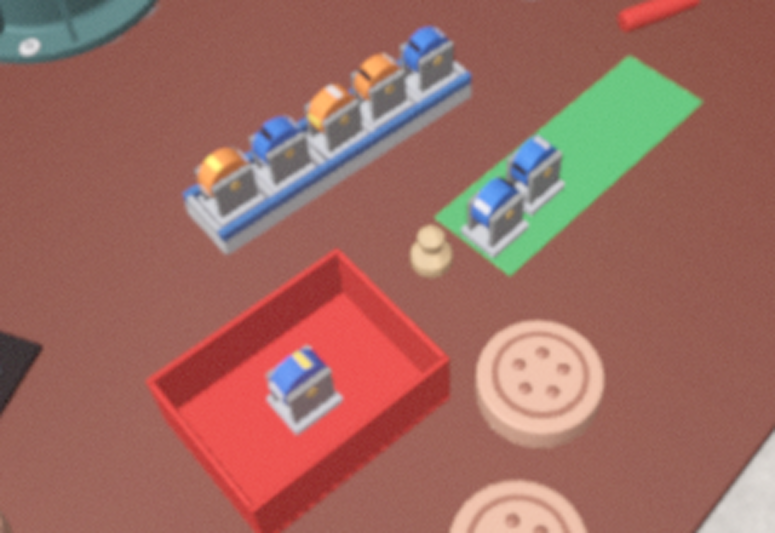

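All pockets look filled. The unit in pocket -62 reads about 4 mm off centre, so I'll check closely that it is fully down.

Run:
```python
from h import *
im=cams.read_camera("top");f=cams.read_camera("scene")
w=rect(im,"top",.40,.50,-.14,.20,.03,.45)
u,v=proj("scene",[(*tr2w(0,0),.05)])[0].astype(int)
s=cv2.resize(f[v-50:v+45,u-70:u+70],(755,512//1),interpolation=cv2.INTER_CUBIC)
cv2.imwrite("pics/z.png",np.vstack([cv2.resize(w,(755,222))[:,:,::-1],cv2.resize(s,(755,370))[:,:,::-1]]))
# tread silhouette height: highest cheek-top/wheel pixel vs predicted for seated units
for y,c in((.124,"b"),(.062,"o"),(0,"o"),(-.062,"b"),(-.124,"o")):
    a=tr2w(0,y);H=hsv(f);h,sat,vv=[H[...,i].astype(int) for i in range(3)]
    m=((h>100)&(h<130)&(sat>120)&(vv>110)) if c=="b" else ((h>5)&(h<22)&(sat>120)&(vv>150))
    p=proj("scene",[(*a,.075)])[0];q=np.argwhere(m)[:,::-1];q=q[np.hypot(*(q-p).T)<11]
    print(y,(q.mean(0)-p).round(2),(q[:,1].min()-p[1]).round(1),len(q))
```

```text
0.124 [-1.73  0.86] -5.5 120
0.062 [-2.32 -0.35] -8.4 156
0 [-0.86  0.36] -7.9 141
-0.062 [-1.68  0.47] -6.0 135
-0.124 [-1.83 -0.84] -8.7 170
```

View pics/z.png

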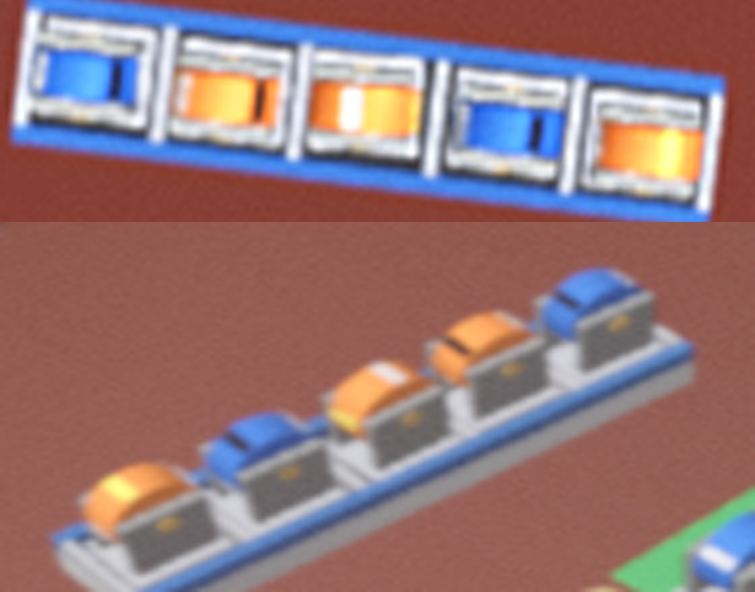

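The unit in -62 is level with its neighbours, upright and fully down, just resting within the pocket's play. The arm is clear, so I'll hand in.

```bash
python3 -c "
from h import *
plan([]);print(robot.job_done())"
```

```text
t 29.35 tcp [ 0.4881 -0.3942  0.1738] yaw -7.03 open 0.055 F [-0.6  0.5  0.5]
the job is handed in; nothing more can be done
None
```

The job is handed in after 29.4 s of robot time, and my last pictures show everything as asked. No verdict was reported.

- **Spin test:** I rubbed all eight wheels. The three orange ones and four of the blue spares ran on. The blue spare nearest the +y end of the mat turned about a quarter turn and stopped at once, so it went into the red bin.
- **Track:** The three orange units stayed in pockets +62, 0 and -124. Two sound spares now fill +124 and -62. Every unit stands upright and level with its neighbours.
- **Left over:** Two sound spares stand on the mat. The plaque was not touched and the arm ended clear of everything.

Some things did not go cleanly:

- **First rubs:** The first two strokes along the track passed about 2 mm too high and missed. The third began too deep, with about 50 N upward force on the first wheel, until I raised the tool.
- **Wrong wrist turn:** I turned the wrist the wrong way (about 7°) when gripping the second spare, but the cheeks still lay flat in the jaws.
- **Pocket -62 reading:** That unit read 4.5 mm off centre in y, more than the pocket's 3.5 mm play but within the 7 mm allowed. I think a dark wheel mark skewed the reading, because a close view showed it fully down inside the pocket.

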